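# Shift the drill gearbox into third

## Robot

A 6-joint arm with a two-finger parallel gripper is mounted at the origin on the work surface. World frame = base frame: x ahead of the robot, y to its left, z up, the work surface at z = 0. Lengths are in m, angles in rad, forces in N, time in s.
With the tool pointing down it reaches from about 0.375 to 0.975 m from the base axis. Payload 3.8 kg.
Tool frame: the origin (TCP) lies on the centre line of the jaws, within the pads' length; the fingertips stand 25 mm ahead of it and the grasp point (between the pads) lies 6 mm ahead of it; z points along the fingers, y is the direction in which the jaws open and shut (so a half turn about z gives the same grasp; the last joint's range is limited). The gripper opens to 85 mm and grips with 20 to 120 N. Pads are 22 mm wide; open, the fingers measure 114 mm over their backs; the gripper's body (76 mm by 85 mm) begins 54 mm behind the grasp point. The pads swing forward as they close: fully open they stand 13 mm farther back than shut.
Start: joints at [1.17, 0.264, 1.604, -0, 1.274, -0.037], TCP at [0.24, 0.631, 0.256] pointing down, gripper open.
Joint ranges: [-2.63, 2.63], [-0.94, 2.18], [0.31, 2.57], [-1.31, 4.45], [0, 2.66], [-2.55, 2.55]. Speed limits (rad/s): [2.57, 2.57, 3.14, 3.14, 3.14, 3.14].

## Interface

Orientations are given as a rotation vector (axis times angle).
In Python, from workcell import bot gives the robot as it stands.
- The arm moves only by the tool servo_tool, never from a script. Its argument "moves" is a list of rows, each a list of 3 entries, a list of its own where there are three numbers: the closure in counts, from 0 (fully open) to 255 (shut), then the shift along the tool's x, y, z in m, then the turn about the tool's z in rad. A call has exactly 8 rows; each row shifts and turns the pose as measured when the row begins, along the tool's axes as they then stand; what a row does not reach is not made up. A row lasts 1/12 s, in which the tool goes at most 41.7 mm and 7.16 degrees, less where a joint would pass 70% of its speed; a pose out of reach is approached as far as the arm can. A call is refused whole if a number of a shift passes 0.0417 or a number of a turn 0.125, either way. A call with a gripper value outside its range is refused whole. The fingers move at their own pace and stop on an object; "newtons" is the grip in N (left out, the last holds). Time passes only in rows, so rows that do not move let the fingers close, or fill a call up. It gives the time, the measured TCP pose, the force and the opening at its end, in the units of the state.
- bot.read_state(): the state, without advancing time (a new reading comes with each control period).
- bot.read_camera(name): name is "scene" or "side" or "wrist"; returns a dict with "pixels" (400x640x3 uint8, red, green, blue), "depth" (400x640 float32, m along the optical axis (not along the pixel's ray), 0 where there is no reading), "intrinsics" (3x3 intrinsics, pixels), "dist" ([k1, k2, p1, p2, k3] as OpenCV has them; the pictures are not rectified), "R" (3x3) and "t" (3): a world point X has camera coordinates R X + t. Camera axes: x right, y down, z forward; pixel columns grow to the right and rows downward; lengths in m; the calibration is good to about 2 mm. A picture is of the moment at which its call begins.
- bot.finish_job(): hands the job in, once; it reports no verdict.
The state is a dict: "time": time; "q": joint angles; "joint_vel": joint speeds; "joint_torque": joint torques, N m; "tool_pos": TCP position; "tcp_rot": TCP orientation; "wrist_force": force on the tool from outside, world axes, zero at the start; "torque": the same for the moment, N m; "width": opening from 0.0 (shut) to 1.0 (fully open).
Only numpy, scipy, OpenCV 4.12 (cv2) and the standard library are available. Lean on these libraries where they do the work, as an engineer would, in place of code of your own. Each camera call takes 0.05 s, during which the arm holds its last target.

## Task

Put the gearbox on the bench into third gear: gently push its red-knobbed lever with the fingertips along its own gate, across through the middle passage to the right-hand side and then forward, fully home in the slot marked with three red dots. Only push the knob sideways: do not squeeze it, force it or lift it (it is a lift-to-release knob). Leave the oil bottle, drill chuck and chuck key where they are, and move clear with the lever resting in third.

Things in the scene. Friction and masses are not known exactly. Their poses are not given: they have to be found in the camera images.
- gearbox: Fixed grey cast gearbox, foot 240 (x) x 200 (y) x 14 mm, housing 200 x 170 mm, topped by a 110 x 104 mm steel gate plate, upper face 125 mm above the bench. Origin: centre of the underside, on the bench. Its +x is 'forward' (roughly away from the robot, turned by up to about 25 degrees), +y is 'left'.
- gate_centre (a point): Centre of the H cut in the plate, on its upper face; axes as the gearbox. A middle passage along y, 16 mm wide, joins a left and a right slot line, each 14 mm wide, 20 mm left and right of centre, reaching 29 mm forward and back. Slots: first = forward left (1 dot), second = back left (2 dots), third = forward right (3 red dots), fourth = back right (4 dots).
- knob (a point): Centre of the red knob: round, upright-sided, 36 mm diameter, 52 mm tall (26 mm either way along the stick). It sits on a 9 mm stick, 155 mm from the pivot, which lies 55 mm above the bench on the gearbox's centre line. Moving it takes about 2.5 to 4 N at the knob; it stays where it is left; over 30 N is forcing it. The gate's walls block it outside the H.
- third_neutral (a point): Fixed point: where the knob's centre is when the lever stands at the right end of the middle passage (fore 0, across 0.28), 43 mm right of the gate centre.
- third_home (a point): Fixed point: where the knob's centre is when the lever is fully home in third, 46 mm forward of third_neutral.
- shift_across (a joint): Sideways lean of the lever, rad: -0.28 = left slot line (first/second), 0 = upright, +0.28 = right slot line (third/fourth), where it stops. 0.1 rad moves the knob about 15 mm. It starts on the left line.
- shift_fore (a joint): Forward lean of the lever, rad: 0 = in line with the middle passage, +0.30 = fully forward (stop), -0.30 = fully back (stop). 0.1 rad moves the knob about 15 mm. It can cross only with this within about 0.06 of 0; the passage corners are rounded (6 mm) and help to guide it. It starts anywhere from fully back to fully forward.
- shift_lift (a joint): How far the red knob is pulled up along its stick, m: 0 = down (6 N spring holds it, 0.3 N more per mm), 0.012 = fully lifted. Must not be lifted.
- oil_bottle: Loose dark red plastic oil bottle with flat sides (body 60 x 44 mm) and a black cap, 150 mm tall, standing on the bench to the left of the gearbox. Origin: centre of its underside.
- drill_chuck: Loose dark steel drill chuck, 48 mm diameter, 66 mm tall, standing on the bench to the right of the gearbox. Origin: centre of its underside.
- chuck_key: Loose steel T-shaped chuck key, 110 mm long with a 70 mm cross bar, 15 mm high, lying on the bench to the right of the gearbox, farther forward than the chuck. Origin: centre of its underside.

How it is judged:
On the way, in this order (a step that is already met when the one before it is completed fails the run):
1. the lever has been brought across to the right end of the middle passage (value of joint shift_across above 0.2 rad and value of joint shift_fore between -0.12 and 0.12 rad), for 0.1 s.
2. the lever has been pushed forward, fully home in third (value of joint shift_across above 0.2 rad and value of joint shift_fore above 0.265 rad), for 0.2 s.
At the end, for the whole second after the job is handed in: The lever rests in third: across above 0.20 rad and fore above 0.265 rad of its 0.30 (knob within about 5 mm of its stop), not moving, knob down (under 2 mm), and bottle, chuck and key within 15 mm of where they stood (all of step 2 and velocity of joint shift_fore between -0.05 and 0.05 rad/s and value of joint shift_lift below 0.002 m and distance of each of oil_bottle, drill_chuck, chuck_key from where it was at the start of the episode below 0.015 m); the robot touches nothing.
It fails at once if the knob is lifted on its stick (more than 6 mm) (value of joint shift_lift above 0.006 m).
It fails at once if the knob is squeezed or the lever is forced (more than 30 N from the fingers, all contacts added up) (contact force between the fingers and shift_across above 30 N).
It fails at once if a bystander is moved more than 20 mm, lifted or knocked over (distance of any of oil_bottle, drill_chuck, chuck_key from where it was at the start of the episode above 0.02 m or angle between any of oil_bottle, drill_chuck's own z axis and vertical above 0.4 rad).
It also fails if it takes over 61 s, if anything falls off the work surface, if the arm or the gripper's body presses on something with over 40 N, if the wrist force passes 120 N, or if a joint passes its speed limit or range.

## Working session

There is one attempt and no reset: what is moved stays moved. The work goes in short steps, Python scripts to look and compute and a tool call to move; the robot and the scene stay as the last step left them, time stands still between calls to the robot, and variables do not carry over. Pictures are saved under pics/ and viewed, and the job is handed in when it is done.

Besides the shell and the picture viewer there is one more tool, called after "Call:" in YAML: its name, and indented under it one key for each argument. servo_tool: Moves the arm, as the interface text tells. Its arguments: {"type":"object","properties":{"moves":{"type":"array","items":{"type":"array"}},"newtons":{"type":"number"}},"required":["moves"]}

```bash
mkdir -p pics; ls; cat > h.py <<'E'
import numpy as np,cv2
from workcell import bot
def cam(n,save=None):
    c=bot.read_camera(n)
    if save: cv2.imwrite('pics/'+save,c['pixels'][:,:,::-1])
    return c
def pts(c):
    K=np.array(c['intrinsics']);h,w=c['depth'].shape
    u,v=np.meshgrid(np.arange(w),np.arange(h))
    p=cv2.undistortPoints(np.stack([u.ravel(),v.ravel()],1).astype(np.float64)[:,None],K,np.array(c['dist']))[:,0]
    d=c['depth'].ravel()
    P=np.c_[p*d[:,None],d]
    X=(P-np.array(c['t']))@np.array(c['R'])
    X[d==0]=np.nan
    return X.reshape(h,w,3)
E
python3 - <<'E'
from h import *
s=bot.read_state();print(s)
for n in ['scene','side','wrist']:
    c=cam(n,n+'1.png');np.savez('/tmp/'+n+'1.npz',**{k:np.array(v) for k,v in c.items()})
    print(n,-np.array(c['R']).T@c['t'])
E
```

```text
pics
{'time': 0.0, 'q': array([ 1.17006785e+00,  2.64802542e-01,  1.60538019e+00,  3.93076491e-05,
        1.27368404e+00, -3.68927559e-02]), 'joint_vel': array([ 2.08948618e-03,  1.02517714e-03, -3.20365993e-05,  1.57035230e-03,
        8.17785083e-04,  3.19068902e-04]), 'joint_torque': array([-2.47832386e-04, -5.15150821e+01, -3.67293191e+01,  2.04320349e-05,
        1.36840035e-02,  1.30503608e-06]), 'tool_pos': array([0.23992985, 0.63019951, 0.25492533]), 'tcp_rot': array([-0.5682863 , -3.08922502,  0.00347359]), 'wrist_force': array([ 0.54167182, -0.70041383,  0.80847665]), 'torque': array([-0.02060993,  0.04667311,  0.01340593]), 'width': 0.9993180169023619}
scene [ 1.13483885 -0.36902896  0.65412455]
side [ 0.01185212 -0.30649389  0.68016159]
wrist [0.16855028 0.65690591 0.37355706]
```

View pics/scene1.png

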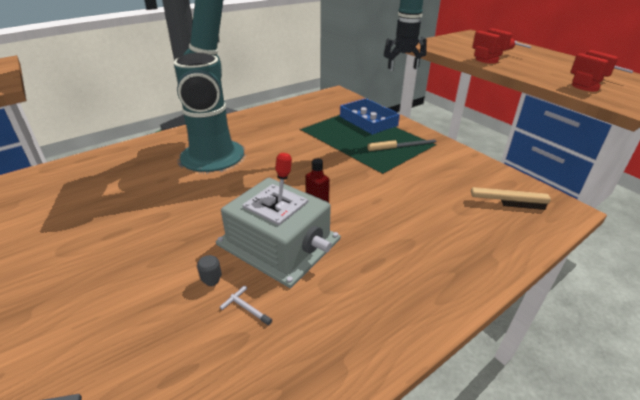

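View pics/side1.png

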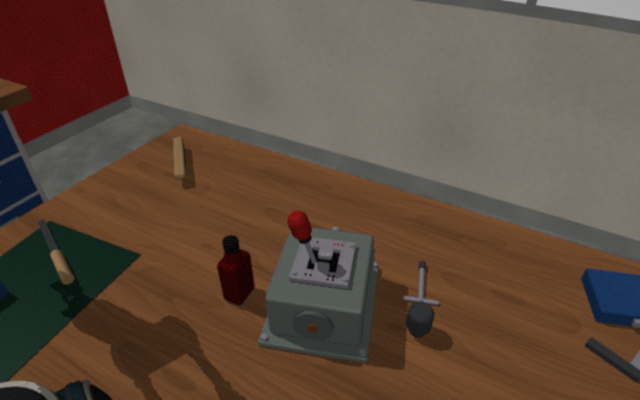

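The scene view has the knob at (284,165), the plate at about (272,203), the bottle at (317,182), the chuck at (208,270) and the key at (246,305). In the side view the knob is at (299,226) and the plate at (323,262).

```bash
cat >> h.py <<'E'
def ld(n):
    return dict(np.load(f'/tmp/{n}.npz'))
def redknob(c,X,zmin=0.16):
    p=cv2.cvtColor(c['pixels'],cv2.COLOR_RGB2HSV)
    m=((p[...,0]<8)|(p[...,0]>172))&(p[...,1]>150)&(p[...,2]>90)&(X[...,2]>zmin)&(X[...,2]<0.26)&(X[...,0]>0.3)&(X[...,0]<0.9)&(abs(X[...,1])<.4)
    return m
E
python3 - <<'E'
from h import *
for n in ['scene1','side1']:
    c=ld(n);X=pts(c)
    with np.errstate(invalid='ignore'):
        m=(abs(X[...,2]-0.125)<0.006)&(X[...,0]>0.35)&(X[...,0]<0.85)&(abs(X[...,1])<.35)
        hs=cv2.cvtColor(c['pixels'],cv2.COLOR_RGB2HSV)
        k=redknob(c,X)
        b=(X[...,2]>0.02)&(X[...,0]>0.3)&(X[...,0]<0.9)&(abs(X[...,1])<.4)
    nn,lab,st,ce=cv2.connectedComponentsWithStats(m.astype(np.uint8))
    i=1+np.argmax(st[1:,4]);mm=lab==i
    Q=X[mm];print(n,'plate z',np.median(Q[:,2]),len(Q),cv2.minAreaRect((Q[:,:2]*1000).astype(np.float32)))
    print('knob',k.sum(),np.nanmedian(X[k],0),X[k].min(0),X[k].max(0))
    # others
    nn,lab,st,ce=cv2.connectedComponentsWithStats(b.astype(np.uint8))
    for j in range(1,nn):
        if st[j,4]>60: Q=X[lab==j];print(' blob',st[j],np.percentile(Q,2,0).round(3),np.percentile(Q,98,0).round(3))
    img=c['pixels'][:,:,::-1].copy();img[mm]=(0,255,0);img[k]=(255,0,0)
    vs,us=np.where(mm|k);a,bb=max(us.min()-60,0),us.max()+60;e,f=max(vs.min()-50,0),vs.max()+80
    print(a,e);im=np.hstack([c['pixels'][e:f,a:bb,::-1],img[e:f,a:bb]])
    s=min(800/im.shape[1],600/im.shape[0]);cv2.imwrite(f'pics/{n}z.png',cv2.resize(im,None,fx=s,fy=s))
E
```

```text
scene1 plate z 0.1254064656604076 1293 ((502.876708984375, -37.703125), (113.23693084716797, 106.9976577758789), 18.18590545654297)
knob 320 [ 0.49620619 -0.00579515  0.21217909] [ 0.47269705 -0.02004458  0.17529446] [0.50356718 0.01884598 0.23207249]
 blob [ 221  152  111  122 8163] [ 0.418 -0.141  0.027] [0.623 0.129 0.213]
 blob [196 255  26  29 576] [ 0.516 -0.248  0.022] [ 0.554 -0.204  0.067]
182 102
side1 plate z 0.12480973158072259 2126 ((504.26507568359375, -38.47430419921875), (113.0460205078125, 104.20022583007812), 18.388259887695312)
knob 205 [4.76187839e-01 3.62835938e-04 2.25846623e-01] [ 0.46626725 -0.01265728  0.21441619] [0.49488156 0.01621632 0.23106167]
 blob [  265   210   111   135 10906] [ 0.387 -0.144  0.032] [0.597 0.035 0.22 ]
 blob [ 217  235   37   66 1659] [0.412 0.101 0.023] [0.467 0.138 0.15 ]
 blob [405 302  29  34 745] [ 0.506 -0.249  0.023] [ 0.543 -0.205  0.067]
227 160
```

View pics/scene1z.png

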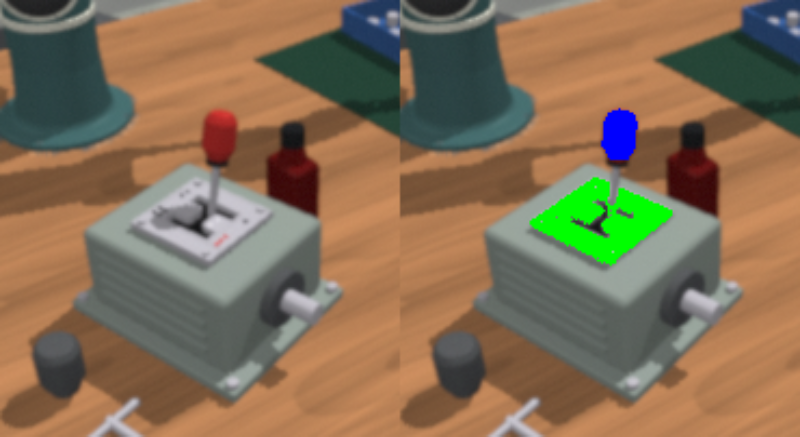

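View pics/side1z.png

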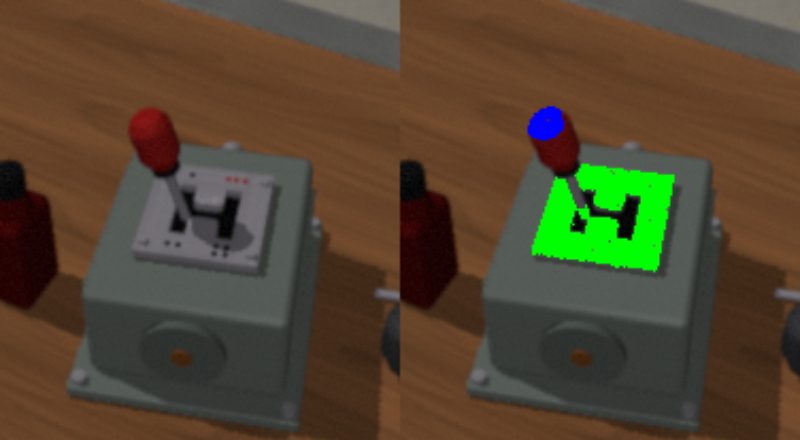

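```bash
cat >> h.py <<'E'
C=np.array([0.5036,-0.038]);YAW=np.deg2rad(18.3)
Rg=np.array([[np.cos(YAW),-np.sin(YAW),0],[np.sin(YAW),np.cos(YAW),0],[0,0,1]])
def tog(X): return (X-np.r_[C,0])@Rg
def tow(X): return np.asarray(X)@Rg.T+np.r_[C,0]
from scipy.optimize import least_squares
def fitknob(Cs,verbose=True):
    Q=[]
    for c in Cs:
        X=pts(c);hs=cv2.cvtColor(c['pixels'],cv2.COLOR_RGB2HSV)
        G=tog(X)
        with np.errstate(invalid='ignore'):
            m=((hs[...,0]<8)|(hs[...,0]>172))&(hs[...,1]>130)&(hs[...,2]>50)&(G[...,2]>0.165)&(G[...,2]<0.25)&(np.hypot(G[...,0],G[...,1])<0.1)
        m=cv2.erode(m.astype(np.uint8),np.ones((3,3)))>0
        if m.sum()>20: Q.append(G[m])
    Q=np.vstack(Q)
    piv=np.array([0,0,.055])
    def res(p):
        u=np.array([p[0],p[1],np.sqrt(1-p[0]**2-p[1]**2)]);d=Q-piv
        s=d@u;r=np.linalg.norm(d-s[:,None]*u,axis=1)
        return np.where((s>.134)&(s<.172),r-.018,np.maximum(np.maximum(s-.181,r-.018),-.003)*.5)
    best=min((least_squares(res,x0,loss='soft_l1',f_scale=.002) for x0 in [(a,b) for a in(-.25,0,.25) for b in(-.25,0,.25)]),key=lambda r:r.cost)
    u=np.array([*best.x,np.sqrt(1-best.x@best.x)])
    k=piv+.155*u
    if verbose: print('knob g',k.round(4),'w',tow(k).round(4),'fore~',np.arctan2(u[0],u[2]).round(3),'across~',np.arctan2(-u[1],u[2]).round(3),'rms',np.sqrt(np.mean(res(best.x)**2)).round(4),len(Q))
    return k
E
python3 - <<'E'
from h import *
fitknob([ld('scene1'),ld('side1')]);fitknob([ld('scene1')]);fitknob([ld('side1')])
# red dots & key
for n in ['scene1','side1']:
    c=ld(n);X=pts(c);G=tog(X);hs=cv2.cvtColor(c['pixels'],cv2.COLOR_RGB2HSV)
    with np.errstate(invalid='ignore'):
        m=(abs(G[...,2]-.126)<.005)&(abs(G[...,0])<.055)&(abs(G[...,1])<.052)&((hs[...,0]<8)|(hs[...,0]>172))&(hs[...,1]>80)
    print('dots',m.sum(),G[m].mean(0))
    with np.errstate(invalid='ignore'):
        h=G[...,2]>.02
        b=h&(G[...,1]>.11)&(G[...,1]<.25)&(abs(G[...,0])<.2)
    print('bottle',b.sum(),np.percentile(G[b],[2,98],axis=0).round(3))
E
```

```text
knob g [-0.0056  0.0429  0.2038] w [0.4848 0.001  0.2038] fore~ -0.037 across~ -0.281 rms 0.0014 656
knob g [-0.007   0.043   0.2038] w [0.4834 0.0006 0.2038] fore~ -0.047 across~ -0.281 rms 0.0014 252
knob g [-0.0043  0.0411  0.2044] w [ 4.866e-01 -3.000e-04  2.044e-01] fore~ -0.029 across~ -0.269 rms 0.001 404
dots 1 [ 0.04191418 -0.0237813   0.1247083 ]
bottle 760 [[-0.036  0.149  0.041]
 [ 0.023  0.185  0.151]]
dots 12 [ 0.04254487 -0.0203272   0.12586819]
bottle 1659 [[-0.04   0.147  0.023]
 [ 0.012  0.194  0.15 ]]h.py:39: RuntimeWarning: invalid value encountered in sqrt
  u=np.array([p[0],p[1],np.sqrt(1-p[0]**2-p[1]**2)]);d=Q-piv
```

Call:
servo_tool:
  moves:
    - [255,[0,0,-0.006],0.111]
    - [255,[0,0,-0.006],0.111]
    - [255,[0,0,-0.006],0.111]
    - [255,[0,0,-0.006],0.111]
    - [255,[0,0,-0.006],0.111]
    - [255,[0,0,-0.006],0.111]
    - [255,[0,0,-0.006],0.111]
    - [255,[0,0,-0.006],0.111]
  newtons: 20

```text
time: 0.82
tool_pos: [0.2387, 0.6273, 0.2974]
tcp_rot: [1.889, 2.505, -0.023]
wrist_force: [0.9, -0.3, -0.2]
width: -0.005
```

```bash
cat >> h.py <<'E'
from scipy.spatial.transform import Rotation as Ro
def st(goal_g=None):
    s=bot.read_state();R=Ro.from_rotvec(s['tcp_rot']).as_matrix()
    p=np.array(s['tool_pos'])
    print('t',round(float(s['time']),2),'tcp g',tog(p).round(4),'yaw err deg',np.rad2deg(np.arctan2(R[1,0],R[0,0])-YAW-np.pi/2).round(2),'tilt',R[2,2].round(5),'F g',(np.array(s['wrist_force'])@Rg).round(2),'w',round(float(s['width']),3),'q6',s['q'][5].round(2))
    if goal_g is not None: print('tool shift to goal',((tow(goal_g)-p)@R).round(4))
E
python3 - <<'E'
from h import *
st([-.005,.105,.30])
E
```

```text
t 0.82 tcp g [-0.0426  0.7148  0.2974] yaw err deg -2.33 tilt -0.99989 F g [ 0.73 -0.59 -0.21] w -0.005 q6 0.89
tool shift to goal [-0.6078  0.0624  0.0039]
```

Call:
servo_tool:
  moves:
    - [255,[-0.035,0.004,0],-0.02]
    - [255,[-0.038,0.004,0],-0.02]
    - [255,[-0.038,0.004,0],0]
    - [255,[-0.038,0.004,0],0]
    - [255,[-0.038,0.004,0],0]
    - [255,[-0.038,0.004,0],0]
    - [255,[-0.038,0.004,0],0]
    - [255,[-0.038,0.004,0],0]

```text
time: 1.48
tool_pos: [0.3603, 0.3461, 0.2968]
tcp_rot: [1.83, 2.552, -0.024]
wrist_force: [0.6, -0.4, -0.5]
width: -0.002
```

```bash
python3 - <<'E'
from h import *
st([-.005,.105,.30])
E
```

```text
t 1.48 tcp g [-0.0155  0.4097  0.2968] yaw err deg 0.41 tilt -0.99988 F g [ 0.42 -0.56 -0.45] w -0.002 q6 0.39
tool shift to goal [-0.3047  0.0083 -0.0004]
```

Call:
servo_tool:
  moves:
    - [255,[-0.038,0.001,0],0]
    - [255,[-0.038,0.001,0],0]
    - [255,[-0.038,0.001,0],0]
    - [255,[-0.038,0.001,0],0]
    - [255,[-0.038,0.001,0],0]
    - [255,[-0.038,0.001,0],0]
    - [255,[-0.038,0.001,0],0]
    - [255,[-0.035,0.001,0],0]

```text
time: 2.15
tool_pos: [0.4651, 0.0482, 0.2986]
tcp_rot: [1.827, 2.553, -0.023]
wrist_force: [1.0, 0.2, 0.9]
width: 0.0
```

```bash
python3 - <<'E'
from h import *
st([-.005,.105,.21])
a=cam('scene','scene2.png');b=cam('side','side2.png');fitknob([a,b])
im=np.hstack([a['pixels'][80:280,150:400,::-1],b['pixels'][150:350,200:450,::-1]]);cv2.imwrite('pics/z2.png',cv2.resize(im,None,fx=1.6,fy=1.6))
E
```

```text
t 2.15 tcp g [-0.0095  0.0939  0.2986] yaw err deg 0.51 tilt -0.99989 F g [ 0.98 -0.15  0.91] w 0.0 q6 -0.27
tool shift to goal [0.012  0.0055 0.0884]
knob g [-0.0054  0.0428  0.2039] w [0.485  0.0009 0.2039] fore~ -0.037 across~ -0.28 rms 0.0015 644
```

View pics/z2.png

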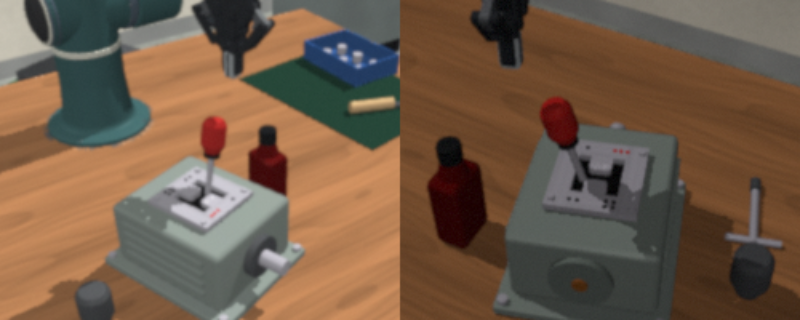

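The fingers are shut above and to the left of the knob, which hasn't moved. Next I descend beside it.

Call:
servo_tool:
  moves:
    - [255,[0.012,0.005,0],0]
    - [255,[0,0,0.015],0]
    - [255,[0,0,0.02],0]
    - [255,[0,0,0.02],0]
    - [255,[0,0,0.02],0]
    - [255,[0,0,0.012],0]
    - [255,[0,0,0.004],0]
    - [255,[0,0,0],0]

```text
time: 2.92
tool_pos: [0.4655, 0.0591, 0.2037]
tcp_rot: [1.843, 2.542, -0.022]
wrist_force: [0.8, -0.1, 0.3]
width: -0.001
```

```bash
python3 - <<'E'
from h import *
st([-.005,.08,.21])
a=cam('scene','scene3.png');b=cam('side','side3.png');fitknob([a,b])
im=np.hstack([a['pixels'][100:260,180:380,::-1],b['pixels'][150:310,200:400,::-1]]);cv2.imwrite('pics/z3.png',cv2.resize(im,None,fx=2,fy=2))
# fingertip extent from depth
for n,c in (('sc',a),('si',b)):
    G=tog(pts(c)).reshape(-1,3)
    with np.errstate(invalid='ignore'):
        m=(G[:,2]>.17)&(G[:,2]<.225)&(abs(G[:,1]-.1)<.032)&(abs(G[:,0])<.05)
    Q=G[m];print(n,len(Q),np.percentile(Q,[2,50,98],axis=0).round(3) if len(Q) else '')
E
```

```text
t 2.92 tcp g [-0.0056  0.1042  0.2037] yaw err deg -0.19 tilt -0.9999 F g [ 0.69 -0.37  0.26] w -0.001 q6 -0.23
tool shift to goal [-0.0242  0.0007 -0.006 ]
knob g [-0.0055  0.0427  0.2039] w [0.485  0.0008 0.2039] fore~ -0.037 across~ -0.279 rms 0.0014 634
sc 182 [[-0.02   0.093  0.181]
 [-0.001  0.097  0.203]
 [ 0.008  0.111  0.224]]
si 207 [[-0.019  0.091  0.18 ]
 [-0.013  0.097  0.2  ]
 [ 0.002  0.114  0.224]]h.py:39: RuntimeWarning: invalid value encountered in sqrt
  u=np.array([p[0],p[1],np.sqrt(1-p[0]**2-p[1]**2)]);d=Q-piv
```

View pics/z3.png

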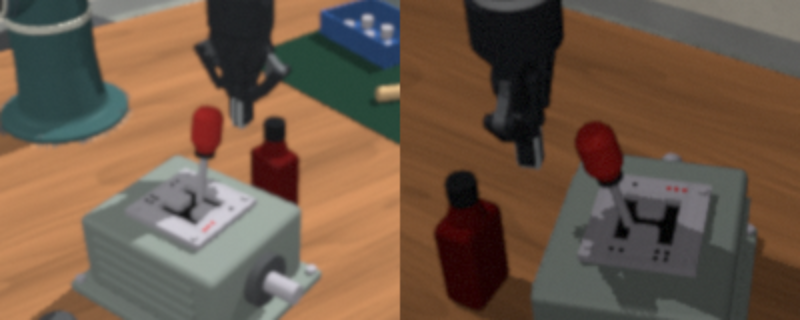

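Call:
servo_tool:
  moves:
    - [255,[-0.01,0,0],0]
    - [255,[-0.008,0,0],0]
    - [255,[-0.004,0,0],0]
    - [255,[-0.004,0,0],0]
    - [255,[-0.004,0,0],0]
    - [255,[-0.004,0,0],0]
    - [255,[-0.004,0,0],0]
    - [255,[-0.004,0,0],0]

```text
time: 3.68
tool_pos: [0.4841, 0.017, 0.2122]
tcp_rot: [1.84, 2.536, -0.006]
wrist_force: [-1.3, 2.0, 3.0]
width: 0.001
```

```bash
cat > look.py <<'E'
import sys
from h import *
n=sys.argv[1]
st()
a=cam('scene');b=cam('side');
for c in ([a,b],[a],[b]):
    try: fitknob(c)
    except Exception as e: print(e)
im=np.hstack([a['pixels'][100:260,180:380,::-1],b['pixels'][150:310,200:400,::-1]]);cv2.imwrite(f'pics/z{n}.png',cv2.resize(im,None,fx=2,fy=2))
E
python3 -W ignore look.py 4
```

```text
t 3.68 tcp g [-0.0012  0.0583  0.2122] yaw err deg -0.23 tilt -0.99996 F g [-0.65  2.28  2.99] w 0.001 q6 -0.32
knob g [-0.0056  0.0299  0.207 ] w [ 0.4889 -0.0114  0.207 ] fore~ -0.037 across~ -0.194 rms 0.0015 639
knob g [-0.0072  0.0301  0.2069] w [ 0.4873 -0.0117  0.2069] fore~ -0.048 across~ -0.196 rms 0.0013 240
knob g [-0.0041  0.0275  0.2075] w [ 0.4911 -0.0132  0.2075] fore~ -0.027 across~ -0.178 rms 0.0011 399
```

View pics/z4.png

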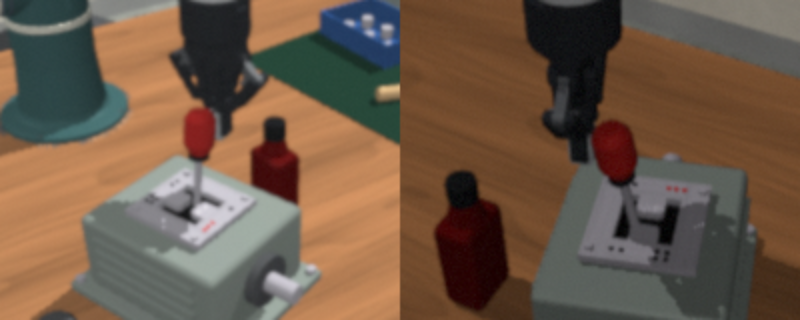

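The finger is pushing the knob right, and across has gone from -0.28 to -0.19. I'll correct the small drift as I continue.

Call:
servo_tool:
  moves:
    - [255,[-0.004,-0.001,0.002],0]
    - [255,[-0.004,-0.001,0.002],0]
    - [255,[-0.004,-0.001,0.002],0]
    - [255,[-0.004,-0.001,0.001],0]
    - [255,[-0.004,-0.001,0.001],0]
    - [255,[-0.004,0,0.001],0]
    - [255,[-0.004,0,0.001],0]
    - [255,[-0.004,0,0.001],0]

```text
time: 4.45
tool_pos: [0.4895, -0.0178, 0.1995]
tcp_rot: [1.838, 2.537, -0.007]
wrist_force: [-0.7, 2.2, 1.6]
width: 0.002
```

```bash
python3 -W ignore look.py 5
```

```text
t 4.45 tcp g [-0.007   0.0236  0.1995] yaw err deg -0.17 tilt -0.99995 F g [0.07 2.33 1.64] w 0.002 q6 -0.39
knob g [-0.0056 -0.0035  0.2099] w [ 0.4994 -0.0431  0.2099] fore~ -0.036 across~ 0.023 rms 0.0015 661
knob g [-0.007  -0.0035  0.2098] w [ 0.498  -0.0435  0.2098] fore~ -0.045 across~ 0.022 rms 0.0012 269
knob g [-0.0042 -0.0062  0.2098] w [ 0.5016 -0.0452  0.2098] fore~ -0.027 across~ 0.04 rms 0.001 392
```

Call:
servo_tool:
  moves:
    - [255,[-0.004,0,-0.001],0]
    - [255,[-0.004,0.001,-0.001],0]
    - [255,[-0.004,0,0],0]
    - [255,[-0.004,0,0],0]
    - [255,[-0.004,0,0],0]
    - [255,[-0.003,0,0],0]
    - [255,[-0.002,0,0],0]
    - [255,[-0.001,0,0],0]

```text
time: 5.22
tool_pos: [0.4977, -0.0444, 0.1996]
tcp_rot: [1.842, 2.54, -0.01]
wrist_force: [0.2, 2.2, -1.4]
width: -0.001
```

```bash
python3 -W ignore look.py 6
```

```text
t 5.22 tcp g [-0.0076 -0.0042  0.1996] yaw err deg -0.21 tilt -0.99997 F g [ 0.93  2.03 -1.36] w -0.001 q6 -0.45
knob g [-0.0053 -0.0332  0.2063] w [ 0.509  -0.0712  0.2063] fore~ -0.035 across~ 0.216 rms 0.0015 642
knob g [-0.007  -0.0331  0.2063] w [ 0.5073 -0.0716  0.2063] fore~ -0.046 across~ 0.215 rms 0.0011 256
knob g [-0.0042 -0.0353  0.2059] w [ 0.5107 -0.0728  0.2059] fore~ -0.028 across~ 0.23 rms 0.001 386
```

View pics/z6.png

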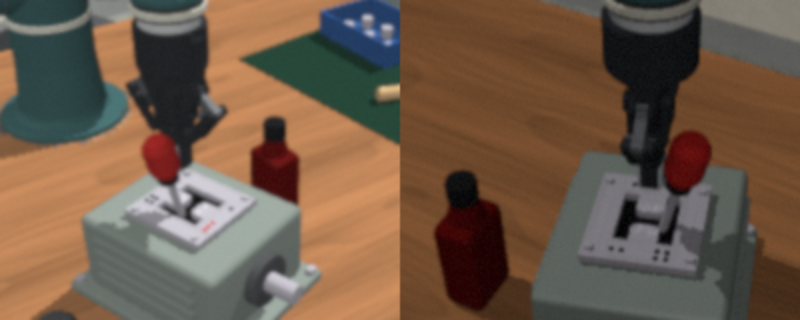

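Across is at about 0.22. I'll push gently to its stop at 0.28.

Call:
servo_tool:
  moves:
    - [255,[-0.003,0,0],0]
    - [255,[-0.003,0,0],0]
    - [255,[-0.003,0,0],0]
    - [255,[-0.002,0,0],0]
    - [255,[-0.002,0,0],0]
    - [255,[-0.002,0,0],0]
    - [255,[-0.001,0,0],0]
    - [255,[0,0,0],0]

```text
time: 5.98
tool_pos: [0.5006, -0.0537, 0.1991]
tcp_rot: [-1.84, -2.533, -0.004]
wrist_force: [-1.8, 6.1, 1.2]
width: -0.002
```

```bash
python3 -W ignore look.py 7
```

```text
t 5.98 tcp g [-0.0078 -0.0139  0.1991] yaw err deg -0.29 tilt -0.99994 F g [0.25 6.39 1.2 ] w -0.002 q6 -0.48
knob g [-0.005  -0.0418  0.2042] w [ 0.512  -0.0793  0.2042] fore~ -0.034 across~ 0.273 rms 0.0014 624
knob g [-0.0069 -0.0415  0.2042] w [ 0.5101 -0.0795  0.2042] fore~ -0.046 across~ 0.271 rms 0.0011 243
knob g [-0.0042 -0.0434  0.2037] w [ 0.5132 -0.0806  0.2037] fore~ -0.028 across~ 0.284 rms 0.0009 381
```

The lever is at the right stop with a light 6 N on it. Now I'll back off, rise, and turn the tool a quarter turn so the narrow side of the shut fingers does the forward push.

Call:
servo_tool:
  moves:
    - [255,[0.012,0,0],0]
    - [255,[0.02,0,0],0]
    - [255,[0.02,0,-0.01],0]
    - [255,[0,0,-0.03],0.05]
    - [255,[0,0,-0.03],0.12]
    - [255,[0,0,-0.015],0.12]
    - [255,[0,0,0],0.12]
    - [255,[0,0,0],0.12]

```text
time: 6.75
tool_pos: [0.4848, -0.0044, 0.291]
tcp_rot: [2.466, 1.943, -0.004]
wrist_force: [0.4, -0.5, -0.6]
width: -0.001
```

Call:
servo_tool:
  moves:
    - [255,[0,0,0],0.12]
    - [255,[0,0,0],0.12]
    - [255,[0,0,0],0.12]
    - [255,[0,0,0],0.12]
    - [255,[0,0,0],0.12]
    - [255,[0,0,0],0.12]
    - [255,[0,0,0],0.12]
    - [255,[0,0,0],0.12]

```text
time: 7.42
tool_pos: [0.4879, -0.0066, 0.2985]
tcp_rot: [3.079, 0.521, 0.021]
wrist_force: [-0.3, -1.2, 0.5]
width: -0.001
```

```bash
python3 -W ignore - <<'E'
from h import *
st([-.06,-.042,.285])
fitknob([cam('scene'),cam('side')])
E
```

```text
t 7.42 tcp g [-0.005   0.0347  0.2985] yaw err deg -89.1 tilt -0.99973 F g [-0.71 -1.05  0.48] w -0.001 q6 1.19
tool shift to goal [-0.0563  0.0756  0.0145]
knob g [-0.0051 -0.0418  0.2042] w [ 0.5119 -0.0793  0.2042] fore~ -0.034 across~ 0.273 rms 0.0015 648
```

Call:
servo_tool:
  moves:
    - [255,[-0.019,0.025,0],0]
    - [255,[-0.019,0.025,0],0]
    - [255,[-0.019,0.025,0.005],0]
    - [255,[0,0,0.02],0]
    - [255,[0,0,0.025],0]
    - [255,[0,0,0.025],0]
    - [255,[0,0,0.012],0]
    - [255,[0,0,0],0]

```text
time: 8.18
tool_pos: [0.4637, -0.1044, 0.2154]
tcp_rot: [3.055, 0.581, 0.039]
wrist_force: [0.0, -0.5, 0.2]
width: 0.002
```

```bash
python3 -W ignore look.py 8
```

```text
t 8.18 tcp g [-0.0587 -0.0505  0.2154] yaw err deg -86.73 tilt -0.99919 F g [-0.1  -0.44  0.17] w 0.002 q6 0.94
knob g [-0.0068 -0.0413  0.2043] w [ 0.5101 -0.0793  0.2043] fore~ -0.045 across~ 0.27 rms 0.001 230
knob g [-0.0068 -0.0413  0.2043] w [ 0.5101 -0.0793  0.2043] fore~ -0.045 across~ 0.27 rms 0.001 230
need at least one array to concatenate
```

View pics/z8.png

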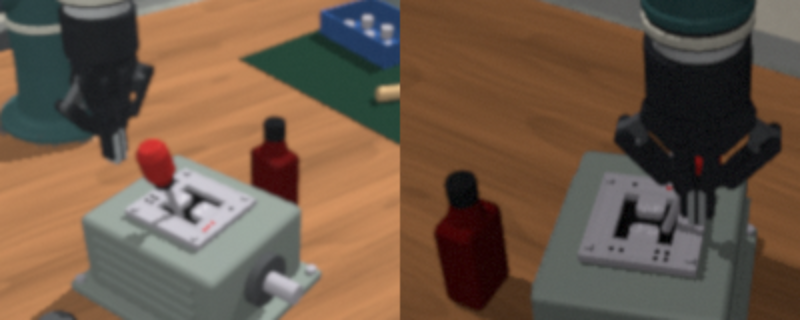

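Call:
servo_tool:
  moves:
    - [255,[0,-0.01,0.006],0.055]
    - [255,[0,-0.001,0.005],0]
    - [255,[0.008,0,0],0]
    - [255,[0.006,0,0],0]
    - [255,[0.004,0,0],0]
    - [255,[0.003,0,0],0]
    - [255,[0.003,0,0],0]
    - [255,[0.003,0,0],0]

```text
time: 8.95
tool_pos: [0.4933, -0.0864, 0.2145]
tcp_rot: [3.06, 0.511, 0.057]
wrist_force: [-2.5, -0.8, 1.0]
width: 0.002
```

```bash
python3 -W ignore look.py 9
```

```text
t 8.95 tcp g [-0.025  -0.0428  0.2145] yaw err deg -89.32 tilt -0.99858 F g [-2.57  0.03  0.99] w 0.002 q6 1.04
knob g [ 0.0021 -0.0411  0.2044] w [ 0.5185 -0.0763  0.2044] fore~ 0.014 across~ 0.268 rms 0.001 244
knob g [ 0.0021 -0.0411  0.2044] w [ 0.5185 -0.0763  0.2044] fore~ 0.014 across~ 0.268 rms 0.001 244
need at least one array to concatenate
```

Call:
servo_tool:
  moves:
    - [255,[0.004,0,0.003],0]
    - [255,[0.004,0,0.003],0]
    - [255,[0.004,0,0.003],0]
    - [255,[0.004,0,0.002],0]
    - [255,[0.004,0,0.001],0]
    - [255,[0.004,0,0.001],0]
    - [255,[0.004,0,0.001],0]
    - [255,[0.003,0,0.001],0]

```text
time: 9.72
tool_pos: [0.526, -0.0762, 0.1993]
tcp_rot: [3.06, 0.51, 0.057]
wrist_force: [-2.0, -0.3, 0.7]
width: 0.001
```

```bash
python3 -W ignore look.py 10
```

```text
t 9.72 tcp g [ 0.0092 -0.0433  0.1993] yaw err deg -89.36 tilt -0.99857 F g [-1.95  0.36  0.75] w 0.001 q6 1.08
knob g [ 0.0386 -0.0397  0.1998] w [ 0.5527 -0.0636  0.1998] fore~ 0.261 across~ 0.268 rms 0.0011 219
knob g [ 0.0386 -0.0397  0.1998] w [ 0.5527 -0.0636  0.1998] fore~ 0.261 across~ 0.268 rms 0.0011 219
need at least one array to concatenate
```

View pics/z10.png

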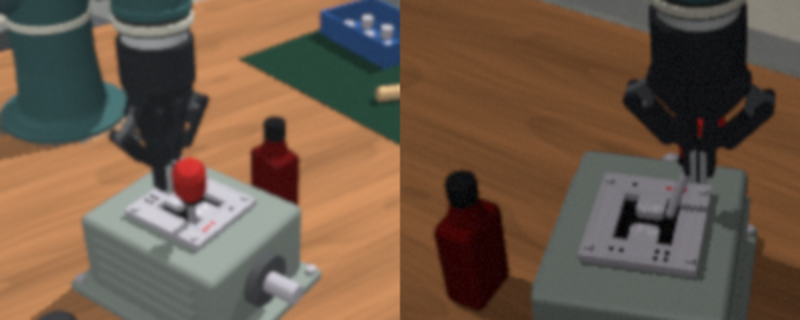

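The lever is going forward along the third slot, with fore at about 0.26. I'll finish the push slowly.

Call:
servo_tool:
  moves:
    - [255,[0.003,0,0],0]
    - [255,[0.003,0,0],0]
    - [255,[0.002,0,0],0]
    - [255,[0.002,0,0],0]
    - [255,[0.002,0,0],0]
    - [255,[0.002,0,0],0]
    - [255,[0.002,0,0],0]
    - [255,[0.002,0,0],0]

```text
time: 10.48
tool_pos: [0.5369, -0.0721, 0.1973]
tcp_rot: [3.059, 0.511, 0.029]
wrist_force: [-8.2, -3.5, 3.6]
width: 0.0
```

```bash
python3 -W ignore look.py 11
```

```text
t 10.48 tcp g [ 0.0209 -0.0428  0.1973] yaw err deg -89.31 tilt -0.99904 F g [-8.84 -0.76  3.56] w 0.0 q6 1.09
knob g [ 0.0479 -0.0385  0.1973] w [ 0.5612 -0.0596  0.1973] fore~ 0.325 across~ 0.264 rms 0.0011 228
knob g [ 0.0479 -0.0385  0.1973] w [ 0.5612 -0.0596  0.1973] fore~ 0.325 across~ 0.264 rms 0.0011 228
need at least one array to concatenate
```

The reaction is 8.8 N and the knob is about 46–48 mm forward, so it is at its stop. Retreating.

Call:
servo_tool:
  moves:
    - [255,[0,0,0],0]
    - [255,[0,0,0],0]
    - [255,[-0.01,0,0],0]
    - [255,[-0.02,0,0],0]
    - [255,[-0.025,0,-0.005],0]
    - [255,[0,0,-0.035],0]
    - [255,[0,0,-0.04],0]
    - [255,[0,0,-0.04],0]

```text
time: 11.25
tool_pos: [0.4704, -0.0848, 0.3058]
tcp_rot: [3.069, 0.513, -0.004]
wrist_force: [0.3, 0.1, -0.1]
width: -0.002
```

Call:
servo_tool:
  moves:
    - [255,[-0.02,-0.03,-0.02],0]
    - [255,[-0.02,-0.04,-0.02],0]
    - [255,[-0.02,-0.04,0],0]
    - [255,[0,-0.04,0],0]
    - [255,[0,-0.03,0],0]
    - [255,[0,0,0],0]
    - [255,[0,0,0],0]
    - [255,[0,0,0],0]

```text
time: 11.92
tool_pos: [0.3642, 0.066, 0.3547]
tcp_rot: [3.067, 0.508, 0.068]
wrist_force: [-0.4, -0.3, -0.3]
width: 0.0
```

```bash
python3 -W ignore look.py 12; python3 -W ignore - <<'E'
from h import *
a=cam('scene');
for nm,box in (('bottle',(300,335,150,205)),('chuck',(190,228,248,292))):
  for t,c in (('before',ld('scene1')),('after',a)):
    X=pts(c);u0,u1,v0,v1=box;Q=X[v0:v1,u0:u1].reshape(-1,3);G=tog(Q)
    with np.errstate(invalid='ignore'): m=(Q[:,2]>.02)&((abs(G[:,1])>.115))
    print(nm,t,m.sum(),Q[m].mean(0).round(4))
d=np.abs(a['pixels'].astype(int)-ld('scene1')['pixels']).max(2)[285:328,215:275];print('key diff',d.max(),(d>40).sum())
E
```

```text
t 11.92 tcp g [-0.0997  0.1425  0.3547] yaw err deg -89.45 tilt -0.99854 F g [-0.48 -0.12 -0.3 ] w 0.0 q6 1.38
knob g [ 0.0477 -0.0395  0.1971] w [ 0.5613 -0.0605  0.1971] fore~ 0.324 across~ 0.271 rms 0.0015 605
knob g [ 0.0457 -0.0389  0.1979] w [ 0.5592 -0.0605  0.1979] fore~ 0.31 across~ 0.265 rms 0.001 206
knob g [ 0.048  -0.0411  0.1965] w [ 0.5621 -0.062   0.1965] fore~ 0.327 across~ 0.283 rms 0.0013 399
bottle before 760 [0.4533 0.1173 0.096 ]
bottle after 762 [0.4534 0.1173 0.096 ]
chuck before 576 [ 0.5409 -0.2276  0.0519]
chuck after 575 [ 0.5408 -0.2276  0.0519]
key diff 69 228
```

View pics/z12.png

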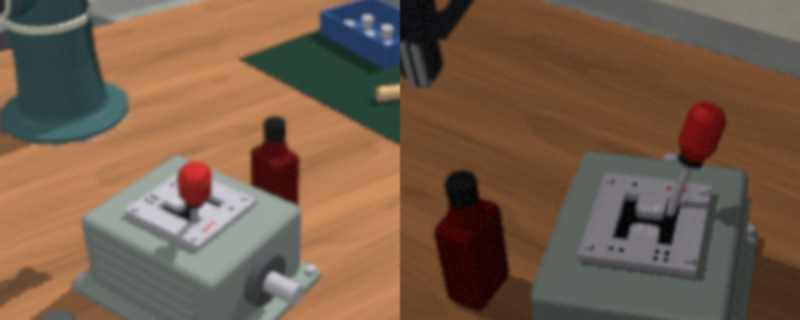

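```bash
python3 -W ignore - <<'E'
from h import *
a=cam('scene')
for c in (ld('scene1'),a):
    hs=cv2.cvtColor(c['pixels'],cv2.COLOR_RGB2HSV)[285:328,215:275]
    m=(hs[...,1]<60)&(hs[...,2]>120);v,u=np.where(m);print(m.sum(),u.mean()+215,v.mean()+285)
    X=pts(c);G=tog(X)
    hs=cv2.cvtColor(c['pixels'],cv2.COLOR_RGB2HSV)
    with np.errstate(invalid='ignore'): m=((hs[...,0]<8)|(hs[...,0]>172))&(hs[...,1]>130)&(G[...,2]>.19)&(G[...,2]<.26)&(np.hypot(G[...,0],G[...,1])<.1)
    print('knob top dist',np.percentile(np.linalg.norm(G[m]-[0,0,.055],axis=1),[90,98]).round(4))
print(bot.finish_job())
E
```

```text
338 241.14792899408283 302.4822485207101
knob top dist [0.1785 0.1805]
342 241.08479532163742 302.4035087719298
knob top dist [0.1799 0.181 ]
the job is handed in; nothing more can be done
None
```

The lever is resting fully home in third and the arm is clear. I handed the job in at about 12 s of the 61 s allowed.

- **Moves:** With the fingers shut, I pushed the knob across the middle passage to its right-hand stop. I then backed off, turned the tool a quarter turn and pushed the knob forward to its stop. The wrist force I read was about 6 N at the right-hand stop and 9 N at the forward one.
- **Lever position:** After I moved clear, the knob measured about 46–48 mm forward and 39–41 mm right of the gate centre, with across at about 0.27 rad. It had not moved back. My fore angle reads 0.31–0.33 rad, slightly past the 0.30 stop, which I put down to calibration and model error.
- **Knob not lifted:** The distance from the pivot to the top of the knob changed by 1 mm or less.
- **Bystanders:** The bottle and chuck measured within 0.1 mm of where they started, and the key within 0.1 pixel. A raw before-and-after picture comparison around the key did show differences. Its measured position agreed, so I think these were the arm's changed shadow, though I did not check that.

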